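# Make up a stamping kit and a gift-tag kit

## Robot

A 6-joint arm with a two-finger parallel gripper is mounted at the origin on a cart in front of the work surface, level with it; the furniture and walls round the work are solid. World frame = base frame: x ahead of the robot, y to its left, z up, the work surface at z = 0. Lengths are in m, angles in rad, forces in N, time in s.
With the tool pointing down it reaches from about 0.425 to 0.95 m from the base axis. Payload 3.5 kg.
Tool frame: the origin (TCP) lies at the very end of the fingers, on their centre line; the grasp point (between the pads) lies 19 mm behind it (ctrl.grip_point_offset is the distance from the TCP to the grasp point, in m); z points along the fingers, y is the line along which they close (so a half turn about z gives the same grasp; the last joint's range is limited). The gripper opens to 85 mm and grips with 20 to 120 N. Pads are 22 mm wide; open, the fingers measure 114 mm over their backs; the gripper's body (76 mm by 85 mm) begins 54 mm behind the grasp point. The pads swing forward as they close: fully open they stand 13 mm farther back than shut.
Start: joints at [-1.286, 0.286, 1.577, -0, 1.279, -0.15], TCP at [0.284, -0.612, 0.2] pointing down, gripper open.
Joint ranges: [-2.77, 2.77], [-0.9, 2.22], [0.21, 2.48], [-1.53, 4.67], [0.24, 2.81], [-2.84, 2.84]. Speed limits (rad/s): [2.79, 2.79, 3.14, 3.14, 3.14, 3.14].

## Interface

Orientations are given as a unit quaternion [x, y, z, w].
In Python, from plant import ctrl gives the robot as it stands. The module is installed in compiled form; this text tells all that it offers.
- The arm moves only by the shell command python3 -m pendant 'ROWS' [OPENING] [FORCE]. ROWS is JSON, a list of rows, each an object of numbers: "dx", "dy", "dz": the shift along the tool's x, y, z in cm; "twist": the turn about the tool's z in degrees. A call has 1 to 10 rows; each row is the pose to reach, as a shift and turn from the pose commanded when the call began, along the tool's axes at that moment; what a row does not reach only later rows make up. A row lasts 1/8 s, in which the tool goes at most 62.5 mm and 10.7 degrees, less where a joint would pass 70% of its speed; a pose out of reach is approached as far as the arm can. A call with a gripper value outside its range is refused whole. OPENING is the opening in per cent of the stroke, from 0 (shut) to 100 (fully open), set as the call begins (- or left out, the last holds). The fingers move at their own pace and stop on an object; FORCE is the grip in N (left out, the last holds). Time passes only in rows, so rows that repeat a pose let the fingers close. It gives the time, the measured TCP pose, the force, the opening and the grip force at its end, in the units of the state.
- ctrl.get_state(): the state, without advancing time (a new reading comes with each control period).
- ctrl.read_camera(name): name is "scene" or "top"; returns a dict with "img" (400x640x3 uint8, red, green, blue), "depth" (400x640 float32, m along the optical axis (not along the pixel's ray), 0 where there is no reading), "camera_matrix" (3x3 intrinsics, pixels), "distortion" ([k1, k2, p1, p2, k3] as OpenCV has them; the pictures are not rectified), "xyz" and "rotation" of the camera in the world. Camera axes: x right, y up, looking along -z (the intrinsics and any distortion apply to the point x, -y, -z); pixel columns grow to the right and rows downward; lengths in m; the calibration is good to about 2 mm. A picture is of the moment at which its call begins.
- ctrl.sign_off(): hands the job in; it is judged then, once.
The state is a dict: "time": time; "qpos": joint angles; "dq": joint speeds; "joint_efforts": joint torques, N m; "eef_pos": TCP position; "tcp_rot": TCP orientation; "contact_force": force on the tool from outside, world axes, zero at the start; "wrist_torque": the same for the moment, N m; "opening": opening from 0.0 (shut) to 1.0 (fully open); "finger_force": force on a finger pad.
Only numpy, scipy, OpenCV 4.12 (cv2) and the standard library are available. Lean on these libraries where they do the work, as an engineer would, in place of code of your own. Each camera call takes 0.05 s, during which the arm holds its last target. There are 200 camera calls.

## Task

Make up two kits from the stock in the middle of the table. Stamping kit: lay the ink pad flat in the middle of the square tray, squared up with its sides, and stand the date stamp upright on the middle of the pad. Gift-tag kit, in the oblong tray: lay the stack of gift tags flat in the middle of the larger compartment, squared up with its sides, and the small ribbon roll flat in the middle of the smaller compartment; leave the bigger tape roll and the tin where they stand.

Things in the scene. Friction and masses are not known exactly. Their poses are not given: they have to be found in the camera images.
- ink_pad_mid (a point): Dark closed ink pad, a flat block 57 (x) x 87 (y) x 17 mm high, lying flat. Position is its centre, half-way up. z up; grasp across the 57 mm side (along its x).
- date_stamp_mid (a point): Date stamp standing upright: a black foot 30 (x) x 50 (y) mm, 30 mm high, with a round wooden handle about 28 mm thick above it, from 30 to 87 mm above its underside. Position is its centre, half-way up (43.5 mm above its underside); z up along the handle. Grasp it by the handle.
- tag_stack_mid (a point): Off-white stack of gift tags with a red band round it, a flat block 85 (x) x 56 (y) x 16 mm high, lying flat. Position is its centre, half-way up. z up; grasp across the 56 mm side (along its y).
- ribbon_roll_mid (a point): Small red ribbon roll, the smaller and flatter of the two red rolls: a disc of 60 mm diameter, 16 mm high, lying flat. Position is its centre, half-way up. z up.
- square_tray: Square folded-cardboard tray with one compartment, fixed to the table, 132 x 132 mm outside. Walls 4 mm thick and 16 mm high from the table, floor 3 mm thick; inside 124 x 124 mm. Position is the centre of its underside, on the table; x and y run along its sides.
- oblong_tray: Oblong folded-cardboard tray, fixed to the table, 228 (x) x 132 (y) mm outside, with a cross wall that makes two compartments. Walls 4 mm thick and 16 mm high from the table, floor 3 mm thick. Position is the centre of its underside, on the table; x runs along its length. The larger compartment, inside 124 x 124 mm, has its middle at x = -48 mm, y = 0 in the tray's frame; the smaller, inside 92 (x) x 124 (y) mm, at x = +64 mm, y = 0.
- tape_roll_mid (a point): Bystander, to be left alone: red tape roll, the larger and thicker of the two red rolls, a disc of 72 mm diameter, 25 mm high, lying flat. Position is its centre, half-way up. 
- small_tin_mid (a point): Bystander, to be left alone: small round dark-red tin with a gold lid, 66 mm diameter, 57 mm high, standing. Position is its centre, half-way up. 
Things that resemble listed ones, but are neither listed nor needed, are in the scene too. What is shaped like the part that bears ribbon_roll_mid but yellow is not meant.

How it is judged:
At the end, for the whole second after the job is handed in: Pad, tags and roll flat on their compartment floors, centres within 15 mm of its middle along each side; pad and tags within 0.2 rad of square; stamp upright on the pad, within 12 mm of its centre along each pad side; all at rest, tilted under 0.1 rad; tape roll and tin moved under 30 mm (x of ink_pad_mid in the frame of square_tray between -0.015 and 0.015 m and y of ink_pad_mid in the frame of square_tray between -0.015 and 0.015 m and z of ink_pad_mid in the frame of square_tray between 0.0075 and 0.0155 m and (angle between the x axis of ink_pad_mid and the x axis of square_tray, either way round below 0.2 rad or angle between the x axis of ink_pad_mid and the y axis of square_tray, either way round below 0.2 rad) and x of date_stamp_mid in the frame of ink_pad_mid between -0.012 and 0.012 m and y of date_stamp_mid in the frame of ink_pad_mid between -0.012 and 0.012 m and height (world z) of date_stamp_mid between 0.059 and 0.068 m and x of tag_stack_mid in the frame of oblong_tray between -0.063 and -0.033 m and y of tag_stack_mid in the frame of oblong_tray between -0.015 and 0.015 m and z of tag_stack_mid in the frame of oblong_tray between 0.007 and 0.015 m and (angle between the x axis of tag_stack_mid and the x axis of oblong_tray, either way round below 0.2 rad or angle between the x axis of tag_stack_mid and the y axis of oblong_tray, either way round below 0.2 rad) and x of ribbon_roll_mid in the frame of oblong_tray between 0.049 and 0.079 m and y of ribbon_roll_mid in the frame of oblong_tray between -0.015 and 0.015 m and z of ribbon_roll_mid in the frame of oblong_tray between 0.007 and 0.015 m and angle between each of ink_pad_mid, date_stamp_mid, tag_stack_mid, ribbon_roll_mid's own z axis and vertical below 0.1 rad and linear speed of each of ink_pad, date_stamp, tag_stack, ribbon_roll below 0.01 m/s and angular speed of each of ink_pad, date_stamp, tag_stack, ribbon_roll below 0.1 rad/s and distance of each of tape_roll_mid, small_tin_mid from where it was at the start of the episode below 0.03 m); the robot touches nothing.
It fails at once if the tape roll or the tin is moved more than 30 mm, or the tin or roll tipped (distance of any of tape_roll_mid, small_tin_mid from where it was at the start of the episode above 0.03 m or angle between any of tape_roll_mid, small_tin_mid's own z axis and vertical above 0.5 rad).
It also fails if it takes over 112 s, if anything falls off the work surface, if the arm or the gripper's body presses on something with over 40 N, if the wrist force passes 120 N, or if a joint passes its speed limit or range.

## Working session

There is one attempt and no reset: what is moved stays moved. The work goes in short steps, Python scripts to look and compute and a shell command to move; the robot and the scene stay as the last step left them, time stands still between calls to the robot, and variables do not carry over. Pictures are saved under pics/ and viewed, at most 14 in all, crops included, and the job is handed in when it is done.

```bash
mkdir -p pics
python3 - <<'E'
from plant import ctrl
import cv2,numpy as np,pickle
for n in("top","scene"):
    r=ctrl.read_camera(n);cv2.imwrite(f"pics/{n}0.png",r["img"][:,:,::-1]);pickle.dump(r,open(n+"0.pkl","wb"))
    print(n,r["xyz"],np.round(r["rotation"],3).tolist(),r["camera_matrix"].tolist(),r["distortion"])
print(ctrl.get_state())
E
```

```text
top [0.33034598 0.01067298 1.67016959] [0.035, -0.044, -0.696, 0.716] [[518.2683956590521, 0.0, 312.6338098882514], [0.0, 518.2683956590521, 206.91255640312346], [0.0, 0.0, 1.0]] [0.02227403 0.         0.         0.         0.        ]
scene [-0.18558261  0.39108917  1.01974926] [-0.16, 0.293, 0.813, -0.477] [[448.0871898070329, 0.0, 315.99302188132367], [0.0, 448.0871898070329, 200.09676675167998], [0.0, 0.0, 1.0]] [-0.0077727  0.         0.         0.         0.       ]
{'time': 0.1, 'qpos': array([-1.28600549e+00,  2.87124910e-01,  1.57803461e+00, -1.76882488e-05,
        1.27857866e+00, -1.50028923e-01]), 'dq': array([-0.00104363, -0.00275776, -0.00364959,  0.00096978,  0.00094371,
        0.00045322]), 'joint_efforts': array([ 1.59077466e-03, -4.07293439e+01, -2.93699312e+01, -1.06765951e-04,
        3.40567443e-03,  9.84590649e-07]), 'eef_pos': array([ 0.28415975, -0.61154854,  0.19875149]), 'tcp_rot': array([ 9.76458302e-01,  2.15703577e-01, -8.06763036e-05, -1.06975772e-03]), 'contact_force': array([0.33394174, 0.89291109, 0.30803728]), 'wrist_torque': array([ 0.04011855, -0.00038845, -0.00816925]), 'finger_force': 0.0, 'opening': 0.9985693894851282}
```

View pics/top0.png

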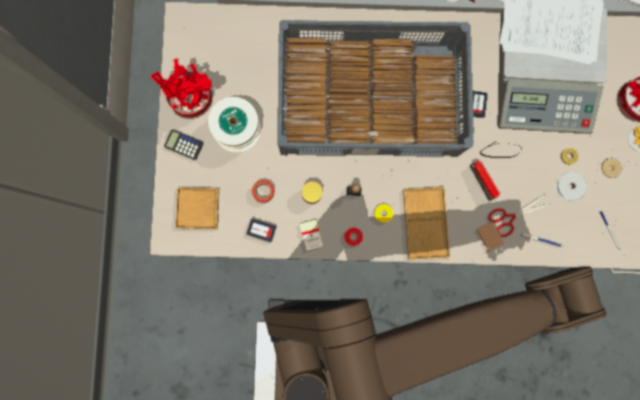

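View pics/scene0.png

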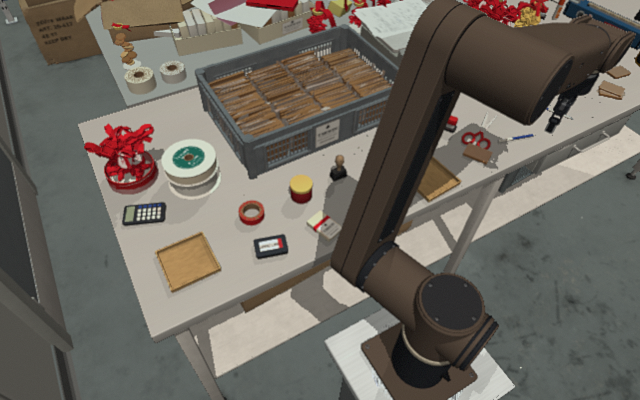

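The top view shows the square tray (197,208), ink pad (261,230), tags (311,234), ribbon (353,237), tape (263,190), tin (312,191), stamp (355,187), yellow roll (384,213) and oblong tray (426,222). The scene view agrees. A second dark pad at (479,103) is not in the stock.

```bash
cat > h.py <<'E'
import numpy as np,cv2
from scipy.spatial.transform import Rotation as R
def cast(r,px,z):
    p=cv2.undistortPoints(np.array(px,float).reshape(-1,1,2),r["camera_matrix"],r["distortion"]).reshape(-1,2)
    rot=np.array(r["rotation"]);M=R.from_quat(rot).as_matrix() if rot.size==4 else rot
    d=np.c_[p[:,0],-p[:,1],-np.ones(len(p))]@M.T
    o=np.array(r["xyz"]);return (o+d*((z-o[2])/d[:,2])[:,None])[:,:2]
def seg(r,mask,box,z):
    x0,y0,x1,y1=box;m=np.zeros(mask.shape,np.uint8);m[y0:y1,x0:x1]=mask[y0:y1,x0:x1]
    m=cv2.morphologyEx(m,cv2.MORPH_CLOSE,np.ones((5,5)))
    c=max(cv2.findContours(m,cv2.RETR_EXTERNAL,cv2.CHAIN_APPROX_NONE)[0],key=cv2.contourArea).reshape(-1,2)
    P=cast(r,c,z).astype(np.float32);b=cv2.minAreaRect(P*1000);h=cv2.convexHull(P*1000)
    return np.round(b[0]),np.round(b[1]),round(b[2],1)
def hsv(r): return cv2.cvtColor(r["img"],cv2.COLOR_RGB2HSV)
E
python3 - <<'E'
import pickle;from h import *
r=pickle.load(open("top0.pkl","rb"));H=hsv(r);h,s,v=[H[...,i].astype(int) for i in range(3)]
red=((h<8)|(h>172))&(s>150)&(v>80);brown=(h>8)&(h<25)&(s>100);dark=v<75
for n,p in dict(tag=(305,240),tag2=(316,238),table=(340,250),shadow=(330,240),pad=(255,225),tray=(190,215),otray=(430,240),otray2=(425,205)).items(): print(n,H[p[1],p[0]])
print("sq",seg(r,brown,(165,175,230,240),.016))
print("ob",seg(r,brown,(395,175,460,265),.016))
print("pad",seg(r,dark,(240,210,283,250),.017))
print("rib",seg(r,red,(338,222,368,252),.016))
print("tape",seg(r,red|((h<15)&(s>110)),(245,172,282,208),.025))
print("tin",seg(r,(s>110)&(h>15)&(h<40),(295,172,330,208),.057))
print("stamp",seg(r,dark,(343,172,365,200),.03))
sub=r["img"][165:265,150:460];cv2.imwrite("pics/a.png",cv2.resize(sub,(800,258),interpolation=cv2.INTER_CUBIC)[:,:,::-1])
sub=r["img"][170:260,280:400];cv2.imwrite("pics/b.png",cv2.resize(sub,(780,585),interpolation=cv2.INTER_CUBIC)[:,:,::-1])
E
```

```text
tag [ 14  53 173]
tag2 [ 18  42 151]
table [ 19  40 133]
shadow [ 17  41 132]
pad [100   7 231]
tray [ 17 148 214]
otray [ 17 151 127]
otray2 [ 17 147 212]
sq (array([501., 363.]), array([129., 131.]), 1.7)
ob (array([ 475., -371.]), array([225., 131.]), 4.7)
pad (array([437., 155.]), array([76., 47.]), 73.2)
rib (array([ 425., -139.]), array([54., 55.]), 46.3)
tape (array([560., 155.]), array([71., 67.]), 2.1)
tin (array([559.,  -2.]), array([67., 60.]), 1.7)
stamp (array([ 567., -137.]), array([43., 24.]), 83.5)
```

View pics/b.png

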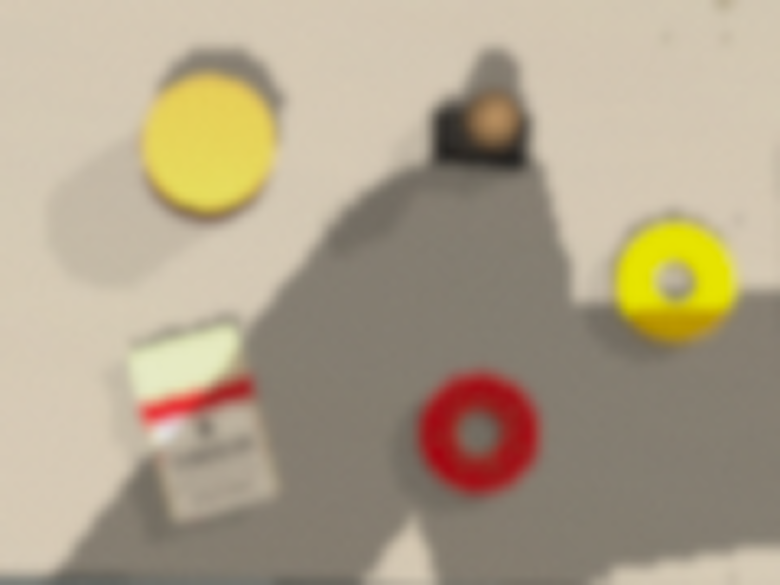

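The crop shows tags with corners (128,348), (238,318), (278,490) and (172,522), the stamp handle top at (495,120), and the foot nearly square with the table. Next I'll refine these positions.

Run:
```python
import pickle;from h import *
r=pickle.load(open("top0.pkl","rb"));H=hsv(r);h,s,v=[H[...,i].astype(int) for i in range(3)]
print("pad",seg(r,v<130,(240,210,283,250),.015))
c=lambda p:np.array(p,float)/6.5+[280,170]-.42
t=cast(r,c([(128,348),(238,318),(278,490),(172,522)]),.016)
print("tag",t.mean(0),[np.degrees(np.arctan2(*(t[b]-t[a])[::-1])) for a,b in((0,1),(3,2),(0,3),(1,2))],np.linalg.norm(t[1]-t[0]),np.linalg.norm(t[3]-t[0]))
print("handle",cast(r,c([(495,120)]),.080),"foot edges",cast(r,c([(433,101),(433,165),(527,165)]),.03))
r=pickle.load(open("scene0.pkl","rb"));H=hsv(r);h,s,v=[H[...,i].astype(int) for i in range(3)]
print("pad sc",seg(r,v<110,(245,225,295,265),.015))
print("sq sc",seg(r,(h>8)&(h<25)&(s>100),(145,220,230,300),.016))
sub=r["img"][140:270,230:360];cv2.imwrite("pics/c.png",cv2.resize(sub,(600,600),interpolation=cv2.INTER_CUBIC)[:,:,::-1])
```

```text
pad (array([438., 155.]), array([84., 57.]), 73.6)
tag [ 0.42737312 -0.0044534 ] [np.float64(-73.05864778262021), np.float64(-71.65112413156076), np.float64(-164.11357251420014), np.float64(-165.41583271940877)] 0.056172297293921175 0.08809241252767237
handle [[ 0.57040587 -0.13877418]] foot edges [[ 0.58650866 -0.11274004]
 [ 0.55471257 -0.11338888]
 [ 0.55606627 -0.1596275 ]]
pad sc (array([434., 157.]), array([86., 64.]), 73.7)
sq sc (array([498., 364.]), array([136., 131.]), 0.6)
```

View pics/c.png

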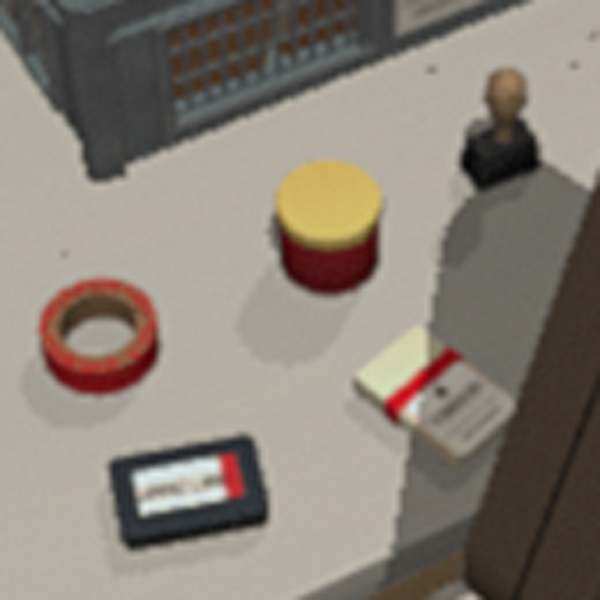

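```bash
cat > go.py <<'E'
# usage: go.py x,y,z,yaw(of tool x, deg) ... -> shifts from the present pose
import sys;from h import *;from plant import ctrl
s=ctrl.get_state();M=R.from_quat(s["tcp_rot"]).as_matrix();p=s["eef_pos"]
yaw=np.degrees(np.arctan2(M[1,0],M[0,0]));print("t",s["time"],"at",np.round(p,4),"yaw",round(yaw,1),"open",round(s["opening"],3))
for a in sys.argv[1:]:
    x,y,z,w=map(float,a.split(","));d=M.T@(np.array([x,y,z])-p)*100
    print(dict(dx=round(d[0],2),dy=round(d[1],2),dz=round(d[2],2),twist=round((yaw-w+180)%360-180,1)))
E
python3 go.py 0.5,-0.3,0.2,50 0.48,-0.05,0.18,73.6 0.437,0.155,0.12,73.6
```

```text
t 0.1 at [ 0.2842 -0.6115  0.1988] yaw 24.9 open 0.999
{'dx': np.float64(32.7), 'dy': np.float64(-19.16), 'dz': np.float64(-0.07), 'twist': np.float64(-25.1)}
{'dx': np.float64(41.42), 'dy': np.float64(-42.68), 'dz': np.float64(1.98), 'twist': np.float64(-48.7)}
{'dx': np.float64(46.15), 'dy': np.float64(-63.07), 'dz': np.float64(8.02), 'twist': np.float64(-48.7)}
```

```bash
python3 -m pendant '[{"dx":32.7,"dy":-19.2,"dz":0,"twist":-25},{"dx":32.7,"dy":-19.2,"dz":0,"twist":-25},{"dx":32.7,"dy":-19.2,"dz":0,"twist":-25},{"dx":32.7,"dy":-19.2,"dz":0,"twist":-25},{"dx":32.7,"dy":-19.2,"dz":0,"twist":-25},{"dx":32.7,"dy":-19.2,"dz":0,"twist":-25},{"dx":41.4,"dy":-42.7,"dz":2,"twist":-48.7},{"dx":41.4,"dy":-42.7,"dz":2,"twist":-48.7},{"dx":41.4,"dy":-42.7,"dz":2,"twist":-48.7},{"dx":41.4,"dy":-42.7,"dz":2,"twist":-48.7}]' 100 40; python3 go.py 0.437,0.155,0.1,73.6 0.437,0.155,0.002,73.6
```

```text
time: 1.35
eef_pos: [0.4795, -0.0531, 0.1799]
tcp_rot: [0.801, 0.599, -0.0, -0.0]
contact_force: [0.3, 0.7, -0.1]
opening: 0.995
finger_force: 0.0
t 1.35 at [ 0.4795 -0.0531  0.1799] yaw 73.6 open 0.995
{'dx': np.float64(18.76), 'dy': np.float64(-9.95), 'dz': np.float64(7.99), 'twist': np.float64(0.0)}
{'dx': np.float64(18.76), 'dy': np.float64(-9.95), 'dz': np.float64(17.79), 'twist': np.float64(0.0)}
```

```bash
python3 -m pendant '[{"dx":18.8,"dy":-10,"dz":8},{"dx":18.8,"dy":-10,"dz":8},{"dx":18.8,"dy":-10,"dz":8},{"dx":18.8,"dy":-10,"dz":8},{"dx":18.8,"dy":-10,"dz":8},{"dx":18.8,"dy":-10,"dz":8}]'; python3 go.py 0.437,0.155,0.002,73.6
python3 - <<'E'
from plant import ctrl
import cv2,numpy as np,pickle
from h import *
r=ctrl.read_camera("top");pickle.dump(r,open("top1.pkl","wb"));sub=r["img"][165:275,280:460]
cv2.imwrite("pics/d.png",cv2.resize(sub,(792,484),interpolation=cv2.INTER_CUBIC)[:,:,::-1])
H=hsv(r);h,s,v=[H[...,i].astype(int) for i in range(3)]
print("ob",seg(r,(h>8)&(h<25)&(s>100),(395,175,460,265),.016))
E
```

```text
t 1.35 at [ 0.4795 -0.0531  0.1799] yaw 73.6 open 0.995
{'dx': np.float64(18.76), 'dy': np.float64(-9.95), 'dz': np.float64(17.79), 'twist': np.float64(0.0)}
ob (array([ 475., -372.]), array([225., 130.]), 4.6)$[0]: bad value
```

View pics/d.png

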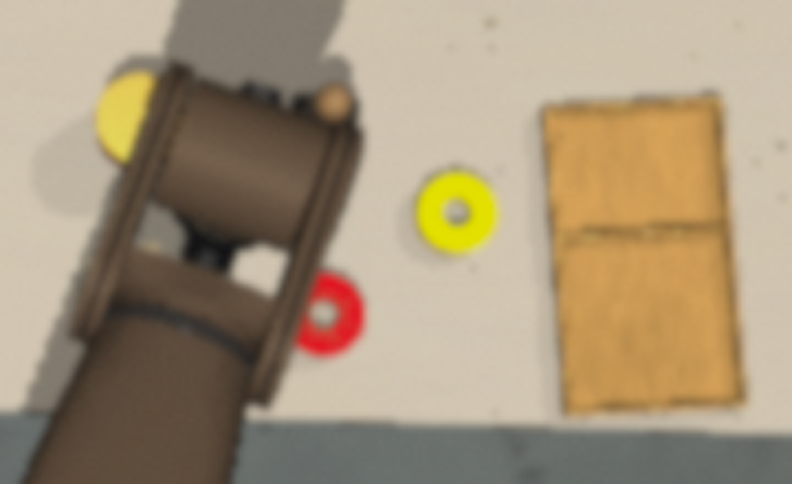

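The divider is at row 232 of the tray's 100–410 span, so the smaller compartment is the far (+x) one. The move was refused because the rows had no twist, so I'll add it.

```bash
python3 -m pendant '[{"dx":18.8,"dy":-10,"dz":8,"twist":0},{"dx":18.8,"dy":-10,"dz":8,"twist":0},{"dx":18.8,"dy":-10,"dz":8,"twist":0},{"dx":18.8,"dy":-10,"dz":8,"twist":0},{"dx":18.8,"dy":-10,"dz":8,"twist":0},{"dx":18.8,"dy":-10,"dz":8,"twist":0}]'; python3 go.py 0.437,0.155,0.002,73.6
```

```text
time: 2.15
eef_pos: [0.4376, 0.1532, 0.1005]
tcp_rot: [0.801, 0.599, 0.0, 0.0]
contact_force: [-0.4, 0.6, 0.0]
opening: 1.003
finger_force: 0.0
t 2.15 at [0.4376 0.1532 0.1005] yaw 73.6 open 1.003
{'dx': np.float64(0.16), 'dy': np.float64(-0.12), 'dz': np.float64(9.85), 'twist': np.float64(0.0)}
```

```bash
python3 -m pendant '[{"dx":0.2,"dy":-0.1,"dz":4,"twist":0},{"dx":0.2,"dy":-0.1,"dz":7,"twist":0},{"dx":0.2,"dy":-0.1,"dz":9,"twist":0},{"dx":0.2,"dy":-0.1,"dz":9.8,"twist":0},{"dx":0.2,"dy":-0.1,"dz":9.8,"twist":0},{"dx":0.2,"dy":-0.1,"dz":9.8,"twist":0}]' && python3 -m pendant '[{"dx":0,"dy":0,"dz":0,"twist":0},{"dx":0,"dy":0,"dz":0,"twist":0},{"dx":0,"dy":0,"dz":0,"twist":0},{"dx":0,"dy":0,"dz":0,"twist":0},{"dx":0,"dy":0,"dz":0,"twist":0},{"dx":0,"dy":0,"dz":0,"twist":0}]' 0 40
```

```text
time: 2.9
eef_pos: [0.4382, 0.1555, 0.0036]
tcp_rot: [0.801, 0.599, 0.001, 0.001]
contact_force: [-0.5, 0.9, -0.2]
opening: 0.999
finger_force: 0.0
time: 3.65
eef_pos: [0.437, 0.1557, 0.0023]
tcp_rot: [0.801, 0.599, -0.0, -0.0]
contact_force: [0.5, -0.3, -0.3]
opening: 0.003
finger_force: 0.0
```

Run:
```python
from plant import ctrl
import cv2,numpy as np,pickle
ims=[]
for n,(y,x) in dict(top=(180,200),scene=(200,200)).items():
    r=ctrl.read_camera(n);pickle.dump(r,open(n+"2.pkl","wb"));ims.append(cv2.resize(r["img"][y:y+80,x:x+110],(400,291),interpolation=cv2.INTER_CUBIC))
cv2.imwrite("pics/e.png",np.hstack(ims)[:,:,::-1])
```

```text
(no output)
```

View pics/e.png

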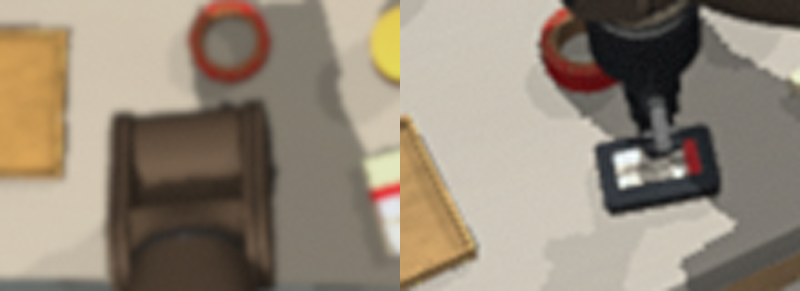

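The shut fingers appear to be standing on top of the pad, at about (660,150) in the right half. I'll check the heights with depth.

Run:
```python
import pickle;from h import *
for f in ("scene0.pkl","scene2.pkl"):
    r=pickle.load(open(f,"rb"));rot=R.from_quat(r["rotation"]).as_matrix()
    for u,v in [(271,232),(271,236),(271,239),(271,241),(271,244),(271,250),(262,248),(280,262),(270,262)]:
        p=cv2.undistortPoints(np.array([[[u,v]]],float),r["camera_matrix"],r["distortion"])[0,0];d=r["depth"][v,u]
        print((u,v),np.round(rot@np.array([p[0],-p[1],-1])*d+r["xyz"],3),r["img"][v,u])
    H=hsv(r);print(seg(r,H[...,2]<100,(250,238,305,265),.015))
```

```text
(271, 232) [ 0.485  0.132 -0.002] [181 175 163]
(271, 236) [0.461 0.142 0.017] [98 98 95]
(271, 239) [0.454 0.146 0.015] [111 115 113]
(271, 241) [0.445 0.15  0.019] [216 226 228]
(271, 244) [0.441 0.152 0.011] [198 193 179]
(271, 250) [0.422 0.161 0.015] [62 66 66]
(262, 248) [0.438 0.18  0.017] [190 192 186]
(280, 262) [0.385 0.154 0.002] [183 176 165]
(270, 262) [0.399 0.177 0.   ] [175 169 158]
(array([434., 157.]), array([85., 63.]), 73.2)
(271, 232) [0.393 0.167 0.138] [120 120 119]
(271, 236) [0.387 0.171 0.131] [119 119 120]
(271, 239) [0.381 0.174 0.128] [108 108 107]
(271, 241) [0.377 0.176 0.126] [71 71 72]
(271, 244) [0.437 0.154 0.019] [134 130 121]
(271, 250) [0.419 0.163 0.02 ] [52 56 59]
(262, 248) [0.438 0.18  0.016] [216 218 205]
(280, 262) [0.384 0.155 0.005] [208 200 187]
(270, 262) [ 0.399  0.177 -0.   ] [197 191 179]
(array([433., 157.]), array([87., 63.]), 71.8)
```

Run:
```python
import pickle;from h import *
from plant import ctrl
s=ctrl.get_state();print(s)
r=ctrl.read_camera("scene");rot=R.from_quat(r["rotation"]).as_matrix();print(r["xyz"],r["rotation"])
q=rot.T@(s["eef_pos"]-r["xyz"]);K=r["camera_matrix"];print("tcp px",K[0,0]*q[0]/-q[2]+K[0,2],K[1,1]*-q[1]/-q[2]+K[1,2],-q[2])
print(np.round(r["depth"][215:250:3,262:282:3],2))
cv2.imwrite("pics/f.png",cv2.resize(r["img"][150:280,200:340],(600,557),interpolation=cv2.INTER_CUBIC)[:,:,::-1])
```

```text
{'time': 3.75, 'qpos': array([1.22897188e-01, 9.30597138e-02, 2.21087057e+00, 2.66650704e-05,
       8.37740343e-01, 4.08939038e-01]), 'dq': array([-0.00054603,  0.00024816,  0.00013501, -0.00167287,  0.00100942,
       -0.00132879]), 'joint_efforts': array([ 4.60069132e-03, -2.59574997e+01, -2.22330040e+01,  9.97374855e-05,
        7.04326903e-04, -1.81049484e-05]), 'eef_pos': array([0.43698751, 0.15564897, 0.00235773]), 'tcp_rot': array([ 8.00679161e-01,  5.99093381e-01, -2.89268776e-05, -2.79556120e-05]), 'contact_force': array([-0.17082084,  0.47361534, -0.28397762]), 'wrist_torque': array([ 0.03540587, -0.07136455, -0.0162684 ]), 'finger_force': 0.0, 'opening': 4.470445404801967e-05}
[-0.18558261  0.39108917  1.01974926] [-0.16027976  0.2927418   0.81290706 -0.47727848]
tcp px 270.7959933184819 247.545192162056 1.2029799509506203
[[1.03 1.03 1.03 1.03 1.04 1.05 1.06]
 [1.04 1.03 1.04 1.04 1.05 1.05 1.27]
 [1.05 1.05 1.05 1.05 1.05 1.26 1.26]
 [1.08 1.05 1.06 1.06 1.09 1.26 1.25]
 [1.09 1.06 1.06 1.07 1.08 1.25 1.25]
 [1.24 1.08 1.07 1.07 1.11 1.25 1.24]
 [1.24 1.12 1.13 1.07 1.12 1.24 1.24]
 [1.23 1.23 1.08 1.07 1.09 1.21 0.  ]
 [1.2  1.2  1.07 1.07 1.07 1.08 1.2 ]
 [1.19 1.2  1.07 1.07 1.17 1.2  1.2 ]
 [1.19 1.19 1.2  1.19 1.19 1.19 1.19]
 [1.18 1.19 1.18 1.19 1.19 1.19 1.18]]
```

View pics/f.png

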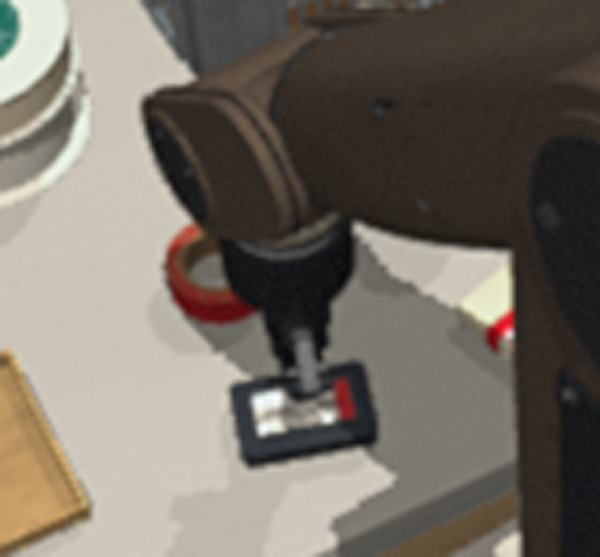

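Run:
```python
import pickle;from h import *
for n in("top2","scene2"):
    r=pickle.load(open(n+".pkl","rb"));rot=R.from_quat(r["rotation"]).as_matrix();K=r["camera_matrix"]
    for P in [(.437,.1556,.002),(.437,.1556,.018),(.437,.1556,.07),(.437,.1556,.15),(.437,.1556,.25),(.377,.176,.126),(.377,.176,.2),(.377,.176,.37)]:
        q=rot.T@(np.array(P)-r["xyz"]);print(n,P,np.round([K[0,0]*q[0]/-q[2]+K[0,2],K[1,1]*q[1]/q[2]+K[1,2],-q[2]],2))
r=pickle.load(open("top2.pkl","rb"));print(np.round(r["depth"][205:262:5,228:285:5],2))
r=pickle.load(open("scene2.pkl","rb"));print(np.round(r["depth"][165:250:5,245:300:5],2))
```

```text
top2 (0.437, 0.1556, 0.002) [261.29 229.94   1.67]
top2 (0.437, 0.1556, 0.018) [260.87 229.6    1.65]
top2 (0.437, 0.1556, 0.07) [259.43 228.48   1.6 ]
top2 (0.437, 0.1556, 0.15) [257.03 226.59   1.52]
top2 (0.437, 0.1556, 0.25) [253.65 223.94   1.42]
top2 (0.377, 0.176, 0.126) [250.11 247.16   1.54]
top2 (0.377, 0.176, 0.2) [247.33 246.29   1.46]
top2 (0.377, 0.176, 0.37) [239.77 243.91   1.3 ]
scene2 (0.437, 0.1556, 0.002) [270.82 247.61   1.2 ]
scene2 (0.437, 0.1556, 0.018) [270.46 244.32   1.19]
scene2 (0.437, 0.1556, 0.07) [269.24 233.13   1.15]
scene2 (0.437, 0.1556, 0.15) [267.19 214.3    1.09]
scene2 (0.437, 0.1556, 0.25) [264.27 187.51   1.01]
scene2 (0.377, 0.176, 0.126) [271.04 241.27   1.07]
scene2 (0.377, 0.176, 0.2) [269.1  222.98   1.01]
scene2 (0.377, 0.176, 0.37) [263.68 171.87   0.88]
[[1.68 1.68 0.   1.68 1.68 1.68 1.68 1.68 1.68 1.68 1.68 1.68]
 [1.68 1.38 1.68 1.67 1.38 1.38 1.37 1.37 1.36 1.68 1.68 1.68]
 [1.67 1.36 1.37 1.36 1.36 1.36 1.36 1.36 1.35 1.36 1.67 1.67]
 [1.67 1.34 1.35 1.35 1.35 1.35 1.35 1.36 1.34 1.36 1.67 1.68]
 [1.67 1.33 1.35 1.35 1.35 1.36 1.
[... 757 characters left out ...]
71]
 [0.94 0.92 0.89 0.86 0.86 0.84 0.81 0.78 0.76 0.73 0.71]
 [0.96 0.94 0.9  0.87 0.86 0.86 0.83 0.8  0.77 0.75 0.72]
 [0.97 0.95 0.92 0.88 0.87 0.87 1.   0.82 0.79 0.76 0.74]
 [1.26 0.97 0.94 0.9  0.88 1.01 1.02 1.04 1.3  1.3  0.76]
 [1.27 1.28 1.03 1.02 1.02 1.03 1.02 1.05 1.28 1.28 1.29]
 [1.24 1.27 1.04 1.03 1.03 1.03 1.04 1.06 1.27 1.28 1.28]
 [1.23 1.23 1.24 1.05 1.05 1.05 1.05 1.27 1.27 1.26 1.27]
 [1.26 1.25 1.25 1.25 1.06 1.06 1.1  1.25 1.25 1.25 1.26]
 [1.24 1.24 1.24 1.24 1.08 1.07 1.12 1.24 1.25 1.25 1.25]
 [1.23 1.23 1.23 1.23 1.14 1.07 1.08 1.21 1.23 1.23 1.23]
 [1.22 1.22 1.2  1.2  1.2  1.07 1.07 1.2  1.2  1.22 1.22]
 [1.21 1.21 1.19 1.18 1.19 1.19 1.19 1.19 1.19 1.21 1.21]]
```

```bash
python3 -m pendant '[{"dx":0,"dy":0,"dz":0,"twist":0},{"dx":0,"dy":0,"dz":0,"twist":0},{"dx":0,"dy":0,"dz":0,"twist":0},{"dx":0,"dy":0,"dz":0,"twist":0},{"dx":0,"dy":0,"dz":0,"twist":0},{"dx":0,"dy":0,"dz":0,"twist":0}]' 100 40
python3 - <<'E'
from h import *
from plant import ctrl
r=ctrl.read_camera("scene")
cv2.imwrite("pics/g.png",cv2.resize(r["img"][205:275,225:315],(765,595),interpolation=cv2.INTER_CUBIC)[:,:,::-1])
E
```

```text
time: 4.55
eef_pos: [0.437, 0.1556, 0.0024]
tcp_rot: [0.801, 0.599, -0.0, -0.0]
contact_force: [-0.2, 1.1, 0.3]
opening: 1.0
finger_force: 0.0
```

View pics/g.png

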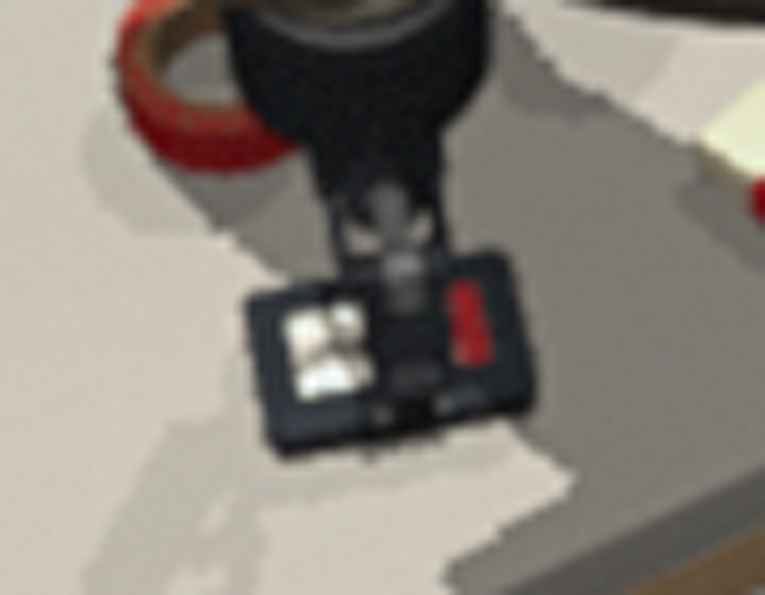

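With the fingers open, the near tip shows at (405,450), about 13 mm up, as the spec's swing-back suggests. The fingers passed over the pad's top, so I'll go lower in steps and watch the force.

```bash
python3 -m pendant '[{"dx":0,"dy":0,"dz":0.3,"twist":0},{"dx":0,"dy":0,"dz":0.6,"twist":0},{"dx":0,"dy":0,"dz":0.6,"twist":0},{"dx":0,"dy":0,"dz":0.6,"twist":0}]' 100 40 && python3 -m pendant '[{"dx":0,"dy":0,"dz":0,"twist":0},{"dx":0,"dy":0,"dz":0,"twist":0},{"dx":0,"dy":0,"dz":0,"twist":0},{"dx":0,"dy":0,"dz":0,"twist":0}]' 60 40
```

```text
time: 5.1
eef_pos: [0.437, 0.1556, -0.0037]
tcp_rot: [0.801, 0.599, -0.0, -0.0]
contact_force: [-0.0, -0.3, 0.7]
opening: 0.998
finger_force: 0.0
time: 5.6
eef_pos: [0.437, 0.1557, -0.0036]
tcp_rot: [0.801, 0.599, 0.0, 0.0]
contact_force: [0.2, -0.1, 0.7]
opening: 0.598
finger_force: 0.0
```

The finger shadows at about (160,530) are well away from the tips, so the gripper must be floating. I'll compare the reported TCP with the start image and the present depth.

```bash
cat >> h.py <<'E'
def cloud(r):
    v,u=np.mgrid[0:400,0:640];p=cv2.undistortPoints(np.c_[u.ravel(),v.ravel()].astype(float).reshape(-1,1,2),r["camera_matrix"],r["distortion"]).reshape(-1,2)
    d=r["depth"].ravel()[:,None];M=R.from_quat(r["rotation"]).as_matrix()
    return ((np.c_[p[:,0],-p[:,1],-np.ones(len(p))]*d)@M.T+r["xyz"]).reshape(400,640,3)
def proj(r,P):
    q=R.from_quat(r["rotation"]).as_matrix().T@(np.array(P)-r["xyz"]);K=r["camera_matrix"];return np.round([K[0,0]*q[0]/-q[2]+K[0,2],K[1,1]*q[1]/q[2]+K[1,2],-q[2]],2)
E
python3 - <<'E'
import pickle;from h import *
from plant import ctrl
r=pickle.load(open("scene0.pkl","rb"));C=cloud(r);print("start tcp px",proj(r,(.284,-.612,.2)))
print("depth there",np.round(C[95:134:4,540:580:8],2).tolist())
# present: points of gripper near image region, per scene & top
r=ctrl.read_camera("scene");C=cloud(r)
print("table check",C[300,260],C[280,300])
for v in range(205,262,4): print(v,np.round(C[v,271],3),r["img"][v,271])
r=ctrl.read_camera("top");C=cloud(r)
for v in range(205,245,5): print(v,np.round(C[v,232:280:6,:],2)[:,:].tolist())
E
```

```text
start tcp px [546.75 134.1    1.21]
depth there [[[0.06, -0.07, 0.68], [0.07, -0.1, 0.67], [0.11, -0.21, 0.6], [0.28, -0.58, 0.35], [0.26, -0.58, 0.36]], [[0.06, -0.07, 0.68], [0.07, -0.11, 0.65], [0.52, -1.04, -0.0], [0.27, -0.57, 0.34], [0.27, -0.6, 0.33]], [[0.06, -0.08, 0.66], [0.07, -0.12, 0.64], [0.29, -0.58, 0.32], [0.26, -0.56, 0.35], [0.26, -0.6, 0.33]], [[0.07, -0.09, 0.65], [0.5, -0.98, -0.0], [0.27, -0.55, 0.33], [0.25, -0.55, 0.34], [0.46, -1.05, -0.0]], [[0.07, -0.1, 0.64], [0.48, -0.96, -0.0], [0.26, -0.54, 0.33], [0.25, -0.55, 0.33], [0.44, -1.03, -0.0]], [[0.07, -0.12, 0.62], [0.47, -0.94, -0.0], [0.26, -0.55, 0.31], [0.43, -0.98, 0.01], [0.42, -1.01, 0.0]], [[0.47, -0.9, -0.0], [0.45, -0.92, 0.0], [0.26, -0.56, 0.3], [0.43, -0.98, -0.0], [0.41, -0.99, 0.0]], [[0.45, -0.89, -0.0], [0.27, -0.56, 0.27], [0.25, -0.55, 0.3], [0.41, -0.95, 0.0], [0.4, -0.98, -0.0]], [[0.44, -0.87, -0.0], [0.26, -0.56, 0.26], [0.41, -0.91, 0.0], [0.39, -0.94, 0.0], [0.38, -0.96, 0.0]], [[0.42, -0.85, -0.0], [0.26, -0.56, 0.25], [0.39, -0.9, 0.0], [0.38, -0.93, -0.0], [0.37, -0.95, -0.0]]]

[... 1208 characters left out ...]
 [0.44, 0.13, 0.32], [0.44, 0.11, 0.33], [0.45, 0.1, 0.28]]
225 [[0.43, 0.2, 0.34], [0.43, 0.19, 0.31], [0.43, 0.17, 0.31], [0.43, 0.16, 0.31], [0.43, 0.14, 0.31], [0.43, 0.13, 0.31], [0.43, 0.11, 0.34], [0.43, 0.1, 0.3]]
230 [[0.41, 0.2, 0.35], [0.42, 0.19, 0.31], [0.42, 0.17, 0.31], [0.42, 0.16, 0.31], [0.42, 0.14, 0.31], [0.42, 0.13, 0.3], [0.41, 0.11, 0.35], [0.42, 0.1, 0.3]]
235 [[0.4, 0.2, 0.36], [0.4, 0.19, 0.29], [0.4, 0.17, 0.3], [0.4, 0.15, 0.37], [0.4, 0.14, 0.36], [0.4, 0.12, 0.36], [0.4, 0.11, 0.36], [0.41, 0.1, 0.3]]
240 [[0.39, 0.2, 0.37], [0.39, 0.18, 0.37], [0.39, 0.17, 0.37], [0.39, 0.15, 0.38], [0.39, 0.14, 0.38], [0.39, 0.12, 0.37], [0.39, 0.11, 0.37], [0.39, 0.09, 0.32]]
```

Run:
```python
import pickle;from h import *
from plant import ctrl
s=ctrl.get_state();print(s["eef_pos"])
def rep(r,c,lo):
    C=cloud(r);m=(np.hypot(C[...,0]-c[0],C[...,1]-c[1])<.09)&(C[...,2]>lo)&(C[...,2]<lo+.25)
    P=C[m];V=np.argwhere(m)
    for z in np.arange(lo,lo+.2,.012):
        k=(P[:,2]>=z)&(P[:,2]<z+.012)
        if k.any(): print(f"{z:.3f}",k.sum(),P[k].min(0).round(3)[:2],P[k].max(0).round(3)[:2],"rows",V[k][:,0].min(),V[k][:,0].max(),"cols",V[k][:,1].min(),V[k][:,1].max())
rep(pickle.load(open("scene0.pkl","rb")),(.284,-.612),.12)
r0=pickle.load(open("scene0.pkl","rb"))["img"]
r=ctrl.read_camera("scene");rep(r,(.437,.155),.026)
cv2.imwrite("pics/i.png",np.hstack([cv2.resize(r0[80:160,510:600],(400,356),interpolation=cv2.INTER_CUBIC),cv2.resize(r["img"][200:280,225:315],(400,356),interpolation=cv2.INTER_CUBIC)])[:,:,::-1])
```

```text
[ 0.43702585  0.1556595  -0.00358797]
0.240 15 [ 0.253 -0.573] [ 0.273 -0.561] rows 129 133 cols 544 552
0.252 39 [ 0.253 -0.656] [ 0.298 -0.557] rows 109 132 cols 545 563
0.264 34 [ 0.252 -0.572] [ 0.272 -0.556] rows 122 129 cols 547 557
0.276 7 [ 0.255 -0.563] [ 0.264 -0.556] rows 123 125 cols 550 554
0.288 59 [ 0.241 -0.571] [ 0.273 -0.54 ] rows 116 124 cols 548 560
0.300 38 [ 0.242 -0.586] [ 0.282 -0.54 ] rows 107 122 cols 550 567
0.312 71 [ 0.243 -0.632] [ 0.302 -0.541] rows 93 117 cols 552 576
0.026 8 [0.404 0.154] [0.526 0.172] rows 220 252 cols 253 276
0.038 12 [0.398 0.162] [0.408 0.173] rows 250 252 cols 269 274
0.050 1 [0.399 0.168] [0.399 0.168] rows 250 250 cols 272 272
0.074 22 [0.378 0.162] [0.408 0.182] rows 242 250 cols 267 277
0.086 21 [0.376 0.149] [0.415 0.182] rows 233 249 cols 265 277
0.098 51 [0.373 0.149] [0.419 0.182] rows 232 247 cols 264 277
0.110 41 [0.37  0.147] [0.419 0.183] rows 227 246 cols 263 277
0.122 77 [0.369 0.144] [0.426 0.184] rows 223 244 cols 262 277
0.134 70 [0.371 0.157] [0.408 0.185] rows 227 242 cols 265 276
0.146 27 [0.398 0.153] [0.406 0.176] rows 223 228 cols 265 275
0.158 88 [0.397 0.125] [0.438 0.192] rows 211 225 cols 253 282
0.170 95 [0.396 0.122] [0.443 0.193] rows 208 222 cols 252 282
0.182 90 [0.397 0.129] [0.438 0.192] rows 207 219 cols 252 281
0.194 157 [0.397 0.126] [0.436 0.193] rows 203 216 cols 252 281
0.206 48 [0.4   0.134] [0.421 0.185] rows 202 211 cols 257 279
0.218 40 [0.4   0.138] [0.412 0.181] rows 201 208 cols 260 278
```

View pics/i.png

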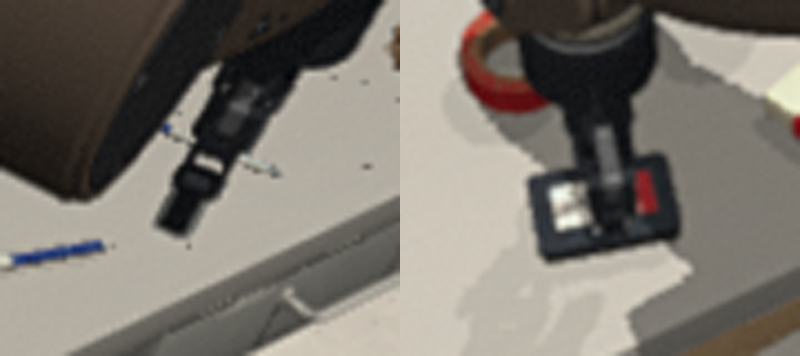

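Depth puts the open fingertips about 3–4 cm above the reported TCP, against the 13 mm in the spec. The tool reading seems about 2 cm too low, so I'll lower further under force watch.

```bash
python3 -c "
from plant import ctrl;print(ctrl.grip_point_offset)"; python3 -m pendant '[{"dx":0,"dy":0,"dz":0,"twist":0},{"dx":0,"dy":0,"dz":0,"twist":0},{"dx":0,"dy":0,"dz":0.4,"twist":0},{"dx":0,"dy":0,"dz":0.7,"twist":0},{"dx":0,"dy":0,"dz":1.0,"twist":0},{"dx":0,"dy":0,"dz":1.2,"twist":0},{"dx":0,"dy":0,"dz":1.2,"twist":0}]' 100 40 && python3 -m pendant '[{"dx":0,"dy":0,"dz":0,"twist":0},{"dx":0,"dy":0,"dz":0,"twist":0},{"dx":0,"dy":0,"dz":0,"twist":0},{"dx":0,"dy":0,"dz":0,"twist":0}]' 60 40
```

```text
0.0187
time: 6.62
eef_pos: [0.4368, 0.1556, -0.0159]
tcp_rot: [0.801, 0.599, -0.0, -0.0]
contact_force: [-0.2, 0.3, 0.2]
opening: 0.997
finger_force: 0.0
time: 7.12
eef_pos: [0.437, 0.1557, -0.0156]
tcp_rot: [0.801, 0.599, 0.0, 0.0]
contact_force: [-0.9, 0.1, -1.1]
opening: 0.599
finger_force: 0.0
```

```bash
python3 -m pendant '[{"dx":0,"dy":0,"dz":0,"twist":0},{"dx":0,"dy":0,"dz":0,"twist":0},{"dx":0,"dy":0,"dz":0,"twist":0}]' 40 40;  python3 -m pendant '[{"dx":0,"dy":0,"dz":0,"twist":0},{"dx":0,"dy":0,"dz":0,"twist":0},{"dx":0,"dy":0,"dz":0,"twist":0},{"dx":0,"dy":0,"dz":0.4,"twist":0},{"dx":0,"dy":0,"dz":0.8,"twist":0},{"dx":0,"dy":0,"dz":0.8,"twist":0}]' 100 40; python3 -m pendant '[{"dx":0,"dy":0,"dz":0,"twist":0},{"dx":0,"dy":0,"dz":0,"twist":0},{"dx":0,"dy":0,"dz":0,"twist":0},{"dx":0,"dy":0,"dz":0,"twist":0}]' 50 40
```

```text
time: 7.5
eef_pos: [0.4376, 0.1558, -0.0149]
tcp_rot: [0.801, 0.599, 0.0, 0.0]
contact_force: [-0.5, 0.1, 5.6]
opening: 0.402
finger_force: 2.8
time: 8.25
eef_pos: [0.4365, 0.1556, -0.0242]
tcp_rot: [0.801, 0.599, -0.001, -0.0]
contact_force: [0.2, 0.0, -0.5]
opening: 1.003
finger_force: 0.0
time: 8.75
eef_pos: [0.4376, 0.1557, -0.0231]
tcp_rot: [0.801, 0.599, 0.001, 0.0]
contact_force: [-0.4, -0.7, 3.2]
opening: 0.651
finger_force: 42.8
```

It grips at a reading of -0.023, so the true tips are about 3 cm higher than reported. I'll regrip 5 mm deeper.

```bash
python3 -m pendant '[{"dx":0,"dy":0,"dz":0,"twist":0},{"dx":0,"dy":0,"dz":0,"twist":0},{"dx":0,"dy":0,"dz":0.3,"twist":0},{"dx":0,"dy":0,"dz":0.5,"twist":0},{"dx":0,"dy":0,"dz":0.5,"twist":0}]' 95 40; python3 -m pendant '[{"dx":0,"dy":0,"dz":0,"twist":0},{"dx":0,"dy":0,"dz":0,"twist":0},{"dx":0,"dy":0,"dz":0,"twist":0},{"dx":0,"dy":0,"dz":0,"twist":0}]' 40 40;python3 go.py 0.437,0.155,0.07,73.6 0.501,0.363,0.07,91.2 0.501,0.363,-0.02,91.2
```

```text
time: 9.38
eef_pos: [0.4367, 0.1556, -0.029]
tcp_rot: [0.801, 0.599, -0.0, -0.0]
contact_force: [0.0, -1.2, -0.2]
opening: 0.953
finger_force: 0.0
time: 9.88
eef_pos: [0.4374, 0.1557, -0.0283]
tcp_rot: [0.801, 0.599, 0.0, 0.0]
contact_force: [-0.4, -0.9, 2.1]
opening: 0.65
finger_force: 43.3
t 9.875 at [ 0.4374  0.1557 -0.0283] yaw 73.6 open 0.65
{'dx': np.float64(-0.08), 'dy': np.float64(-0.01), 'dz': np.float64(-9.83), 'twist': np.float64(0.0)}
{'dx': np.float64(21.68), 'dy': np.float64(0.26), 'dz': np.float64(-9.82), 'twist': np.float64(-17.6)}
{'dx': np.float64(21.68), 'dy': np.float64(0.25), 'dz': np.float64(-0.82), 'twist': np.float64(-17.6)}
```

```bash
python3 -m pendant '[{"dx":0,"dy":0,"dz":-4,"twist":0},{"dx":0,"dy":0,"dz":-9.8,"twist":0},{"dx":10,"dy":0.1,"dz":-9.8,"twist":-8},{"dx":16,"dy":0.2,"dz":-9.8,"twist":-17.6},{"dx":21.7,"dy":0.3,"dz":-9.8,"twist":-17.6},{"dx":21.7,"dy":0.3,"dz":-9.8,"twist":-17.6},{"dx":21.7,"dy":0.3,"dz":-9.8,"twist":-17.6},{"dx":21.7,"dy":0.3,"dz":-9.8,"twist":-17.6}]'; python3 go.py 0.500,0.363,-0.024,91.2
python3 - <<'E'
from h import *
from plant import ctrl
r=ctrl.read_camera("scene");H=hsv(r);h,s,v=[H[...,i].astype(int) for i in range(3)];C=cloud(r)
cv2.imwrite("pics/j.png",cv2.resize(r["img"][160:320,120:300],(600,533),interpolation=cv2.INTER_CUBIC)[:,:,::-1])
E
```

```text
time: 10.88
eef_pos: [0.5001, 0.3621, 0.0683]
tcp_rot: [0.7, 0.715, -0.001, -0.0]
contact_force: [0.1, 0.7, -0.7]
opening: 0.652
finger_force: 43.4
t 10.875 at [0.5001 0.3621 0.0683] yaw 91.2 open 0.652
{'dx': np.float64(0.1), 'dy': np.float64(0.01), 'dz': np.float64(9.23), 'twist': np.float64(0.0)}
```

View pics/j.png

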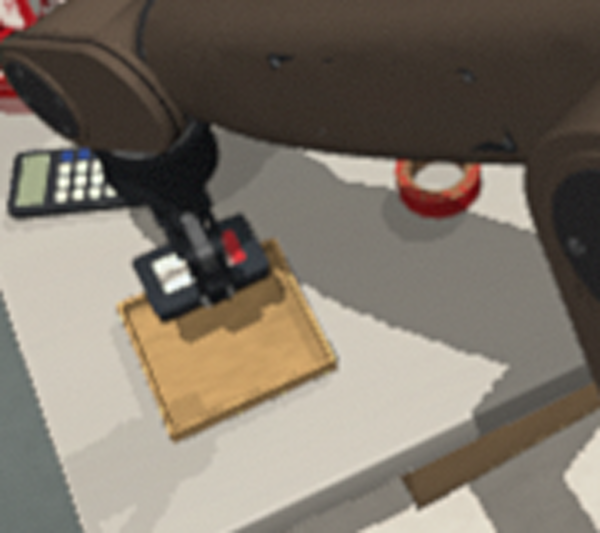

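The pad is held level over the tray, corner at about (160,318). Lower it and release.

```bash
python3 -m pendant '[{"dx":0.1,"dy":0,"dz":4,"twist":0},{"dx":0.1,"dy":0,"dz":7,"twist":0},{"dx":0.1,"dy":0,"dz":8.5,"twist":0},{"dx":0.1,"dy":0,"dz":9.2,"twist":0},{"dx":0.1,"dy":0,"dz":9.2,"twist":0},{"dx":0.1,"dy":0,"dz":9.2,"twist":0},{"dx":0.1,"dy":0,"dz":9.2,"twist":0}]'; python3 -m pendant '[{"dx":0,"dy":0,"dz":0,"twist":0},{"dx":0,"dy":0,"dz":0,"twist":0},{"dx":0,"dy":0,"dz":0,"twist":0},{"dx":0,"dy":0,"dz":-3,"twist":0},{"dx":0,"dy":0,"dz":-9,"twist":0},{"dx":0,"dy":0,"dz":-15,"twist":0},{"dx":0,"dy":0,"dz":-17,"twist":0},{"dx":0,"dy":0,"dz":-17,"twist":0}]' 88;python3 go.py 0.52,0.1,0.15,91 0.570,-0.138,0.15,91.5
```

```text
time: 11.8
eef_pos: [0.5019, 0.3644, -0.0214]
tcp_rot: [0.7, 0.715, 0.001, 0.0]
contact_force: [0.4, -0.3, -1.4]
opening: 0.651
finger_force: 43.4
time: 12.8
eef_pos: [0.5019, 0.3645, 0.1491]
tcp_rot: [0.7, 0.715, 0.002, 0.001]
contact_force: [-0.2, -0.7, -0.6]
opening: 0.881
finger_force: 0.0
t 12.8 at [0.5019 0.3645 0.1491] yaw 91.2 open 0.881
{'dx': np.float64(-26.48), 'dy': np.float64(1.25), 'dz': np.float64(-0.13), 'twist': np.float64(0.2)}
{'dx': np.float64(-50.38), 'dy': np.float64(5.74), 'dz': np.float64(-0.15), 'twist': np.float64(-0.3)}
```

Run:
```python
import pickle;from h import *
from plant import ctrl
r=pickle.load(open("top0.pkl","rb"));C=cloud(r);m=(C[...,0]<.72)&(C[...,0]>.58)&(abs(C[...,1]+.138)<.08)&(C[...,2]>.02)
print("crate near",np.round(np.percentile(C[m],[0,1,5],axis=0),3),C[m][:,2].max())
r=ctrl.read_camera("top");H=hsv(r);h,s,v=[H[...,i].astype(int) for i in range(3)]
print("pad depth ctr",[np.round(C,3).tolist() for C in cloud(r)[205:215:5,190:210:8]][:1])
m=(r["img"][...,0]<300)
C=cloud(r);q=(abs(C[...,0]-.570)<.04)&(abs(C[...,1]+.138)<.04)&(C[...,2]>.06)&(C[...,2]<.1);print("handle",np.median(C[q],0) if q.any() else 0,q.sum())
r=ctrl.read_camera("scene");C=cloud(r);q=(abs(C[...,0]-.570)<.04)&(abs(C[...,1]+.138)<.04)&(C[...,2]>.045)&(C[...,2]<.1);print("handle",np.median(C[q],0) if q.any() else 0,q.sum())
```

```text
crate near [[ 0.58  -0.218  0.02 ]
 [ 0.582 -0.216  0.027]
 [ 0.684 -0.209  0.032]] 0.17035816524670655
pad depth ctr [[[0.46, 0.281, 0.473], [0.509, 0.358, 0.025], [0.51, 0.332, 0.025]]]
handle [ 0.57232993 -0.13638052  0.08205346] 63
handle 0 0
```

```bash
python3 -m pendant '[{"dx":-26.5,"dy":1.3,"dz":0,"twist":0},{"dx":-26.5,"dy":1.3,"dz":0,"twist":0},{"dx":-26.5,"dy":1.3,"dz":0,"twist":0},{"dx":-26.5,"dy":1.3,"dz":0,"twist":0},{"dx":-50.3,"dy":5.8,"dz":0,"twist":0},{"dx":-50.3,"dy":5.8,"dz":0,"twist":0},{"dx":-50.3,"dy":5.8,"dz":0,"twist":0},{"dx":-50.3,"dy":5.8,"dz":0,"twist":0},{"dx":-50.3,"dy":5.8,"dz":0,"twist":0},{"dx":-50.3,"dy":5.8,"dz":0,"twist":0}]' 75;python3 -m pendant '[{"dx":0,"dy":0,"dz":0,"twist":0}]'; python3 go.py 0.571,-0.137,0.013,91.2
```

```text
time: 14.15
eef_pos: [0.5682, -0.1373, 0.1446]
tcp_rot: [0.7, 0.714, -0.001, -0.002]
contact_force: [-0.2, 0.6, 0.9]
opening: 0.745
finger_force: 0.0
time: 14.28
eef_pos: [0.5688, -0.1359, 0.1459]
tcp_rot: [0.699, 0.715, -0.0, -0.001]
contact_force: [-0.1, 0.9, -0.7]
opening: 0.749
finger_force: 0.0
t 14.275 at [ 0.5688 -0.1359  0.1459] yaw 91.3 open 0.749
{'dx': np.float64(-0.14), 'dy': np.float64(0.25), 'dz': np.float64(13.29), 'twist': np.float64(0.1)}
```

```bash
python3 -m pendant '[{"dx":-0.1,"dy":0.2,"dz":4,"twist":0},{"dx":-0.1,"dy":0.2,"dz":8,"twist":0},{"dx":-0.1,"dy":0.2,"dz":11,"twist":0},{"dx":-0.1,"dy":0.2,"dz":13.3,"twist":0},{"dx":-0.1,"dy":0.2,"dz":13.3,"twist":0},{"dx":-0.1,"dy":0.2,"dz":13.3,"twist":0}]'; python3 -m pendant '[{"dx":0,"dy":0,"dz":0,"twist":0},{"dx":0,"dy":0,"dz":0,"twist":0},{"dx":0,"dy":0,"dz":0,"twist":0},{"dx":0,"dy":0,"dz":0,"twist":0},{"dx":0,"dy":0,"dz":0,"twist":0},{"dx":0,"dy":0,"dz":0,"twist":0}]' 5 40;python3 go.py 0.571,-0.137,0.15,91.2
python3 - <<'E'
from h import *
from plant import ctrl
r=ctrl.read_camera("top");H=hsv(r);v=H[...,2]
print("pad in tray",seg(r,v<110,(172,180,224,235),.018),"sq",seg(r,(H[...,0]>8)&(H[...,0]<25)&(H[...,1]>100),(165,175,230,240),.016))
cv2.imwrite("pics/k.png",np.hstack([cv2.resize(r["img"][165:265,150:250],(400,400),interpolation=cv2.INTER_CUBIC),cv2.resize(ctrl.read_camera("scene")["img"][120:220,290:390],(400,400),interpolation=cv2.INTER_CUBIC)])[:,:,::-1])
E
```

```text
time: 15.02
eef_pos: [0.5724, -0.1379, 0.0154]
tcp_rot: [0.699, 0.715, 0.0, 0.001]
contact_force: [1.1, -0.8, -0.5]
opening: 0.751
finger_force: 0.0
time: 15.78
eef_pos: [0.5727, -0.139, 0.0157]
tcp_rot: [0.7, 0.715, 0.0, 0.001]
contact_force: [-0.7, 0.3, 5.8]
opening: 0.292
finger_force: 39.2
t 15.775 at [ 0.5727 -0.139   0.0157] yaw 91.2 open 0.292
{'dx': np.float64(0.19), 'dy': np.float64(-0.14), 'dz': np.float64(-13.43), 'twist': np.float64(0.0)}
pad in tray (array([500., 363.]), array([51., 86.]), 1.7) sq (array([501., 363.]), array([129., 131.]), 1.7)
```

View pics/k.png

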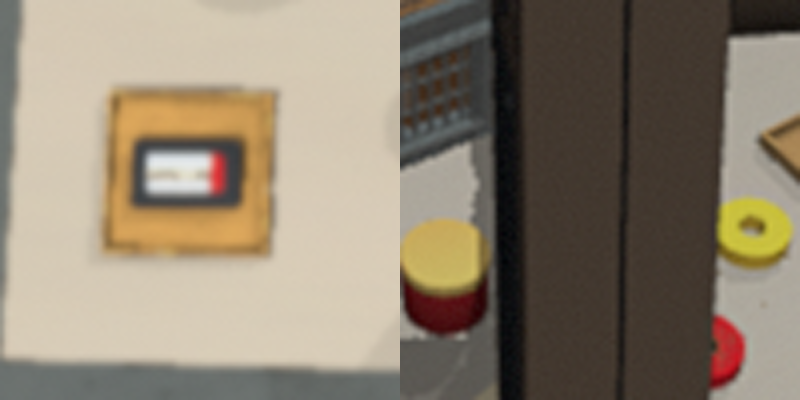

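Pad sits centred and square in the tray (both at about 500, 363 mm). Lift the stamp and carry it across.

```bash
python3 -m pendant '[{"dx":0,"dy":0,"dz":-2,"twist":0},{"dx":0,"dy":0,"dz":-6,"twist":0},{"dx":0,"dy":0,"dz":-10,"twist":0},{"dx":0,"dy":0,"dz":-12,"twist":0},{"dx":0,"dy":0,"dz":-12,"twist":0},{"dx":0,"dy":0,"dz":-12,"twist":0}]';python3 go.py 0.500,0.361,0.135,91.2
```

```text
time: 16.62
eef_pos: [0.5705, -0.1381, 0.1324]
tcp_rot: [0.7, 0.715, -0.001, -0.002]
contact_force: [-0.0, 0.1, -1.8]
opening: 0.29
finger_force: 39.6
t 16.625 at [ 0.5705 -0.1381  0.1324] yaw 91.2 open 0.29
{'dx': np.float64(50.05), 'dy': np.float64(-5.99), 'dz': np.float64(-0.17), 'twist': np.float64(0.0)}
```

```bash
python3 -m pendant '[{"dx":5,"dy":-0.6,"dz":0,"twist":0},{"dx":10,"dy":-1.2,"dz":0,"twist":0},{"dx":15,"dy":-1.8,"dz":0,"twist":0},{"dx":20,"dy":-2.4,"dz":0,"twist":0},{"dx":25,"dy":-3,"dz":0,"twist":0},{"dx":30,"dy":-3.6,"dz":0,"twist":0},{"dx":35,"dy":-4.2,"dz":0,"twist":0},{"dx":40,"dy":-4.8,"dz":0,"twist":0},{"dx":45,"dy":-5.4,"dz":0,"twist":0},{"dx":50,"dy":-6,"dz":0,"twist":0}]'; python3 -m pendant '[{"dx":0,"dy":0,"dz":0,"twist":0},{"dx":0,"dy":0,"dz":0,"twist":0},{"dx":0,"dy":0,"dz":0,"twist":0}]'; python3 go.py 0.500,0.361,0.037,91.2
python3 - <<'E'
from h import *
from plant import ctrl
r=ctrl.read_camera("scene")
cv2.imwrite("pics/l.png",cv2.resize(r["img"][160:320,120:300],(600,533),interpolation=cv2.INTER_CUBIC)[:,:,::-1])
E
```

```text
time: 17.88
eef_pos: [0.4995, 0.3609, 0.1317]
tcp_rot: [0.7, 0.715, -0.002, -0.001]
contact_force: [0.7, -0.6, -0.2]
opening: 0.297
finger_force: 39.6
time: 18.25
eef_pos: [0.5011, 0.3586, 0.1334]
tcp_rot: [0.7, 0.714, -0.001, -0.0]
contact_force: [-0.9, -0.5, -0.9]
opening: 0.299
finger_force: 39.6
t 18.25 at [0.5011 0.3586 0.1334] yaw 91.1 open 0.299
{'dx': np.float64(0.25), 'dy': np.float64(-0.09), 'dz': np.float64(9.64), 'twist': np.float64(-0.1)}
```

View pics/l.png

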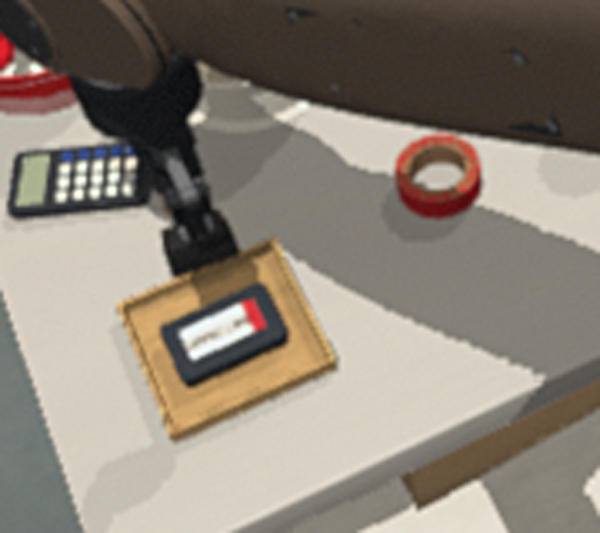

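The stamp is held upright above the pad, foot at about (205,240). Lower it gently.

```bash
python3 -m pendant '[{"dx":0.1,"dy":0,"dz":4,"twist":0},{"dx":0.1,"dy":0,"dz":7,"twist":0},{"dx":0.2,"dy":0,"dz":8.5,"twist":0},{"dx":0.2,"dy":0,"dz":9,"twist":0},{"dx":0.2,"dy":0,"dz":9.2,"twist":0},{"dx":0.2,"dy":0,"dz":9.2,"twist":0},{"dx":0.2,"dy":0,"dz":9.2,"twist":0}]';python3 go.py 0.500,0.361,0.037,91.2
```

```text
time: 19.18
eef_pos: [0.5018, 0.3624, 0.0435]
tcp_rot: [0.7, 0.715, 0.001, 0.0]
contact_force: [-0.0, 0.8, -0.9]
opening: 0.296
finger_force: 39.6
t 19.175 at [0.5018 0.3624 0.0435] yaw 91.2 open 0.296
{'dx': np.float64(-0.13), 'dy': np.float64(-0.18), 'dz': np.float64(0.65), 'twist': np.float64(0.0)}
```

```bash
python3 -m pendant '[{"dx":-0.1,"dy":-0.1,"dz":0.3,"twist":0},{"dx":-0.1,"dy":-0.1,"dz":0.6,"twist":0},{"dx":-0.1,"dy":-0.1,"dz":0.6,"twist":0},{"dx":-0.1,"dy":-0.1,"dz":0.6,"twist":0}]';python3 go.py 0.500,0.361,0.0357,91.2
```

```text
time: 19.68
eef_pos: [0.5, 0.3609, 0.0363]
tcp_rot: [0.7, 0.715, -0.0, -0.0]
contact_force: [0.1, 0.1, -0.8]
opening: 0.294
finger_force: 39.6
t 19.675 at [0.5    0.3609 0.0363] yaw 91.2 open 0.294
{'dx': np.float64(0.01), 'dy': np.float64(-0.0), 'dz': np.float64(0.06), 'twist': np.float64(0.0)}
```

```bash
python3 -m pendant '[{"dx":0,"dy":0,"dz":0.1,"twist":0},{"dx":0,"dy":0,"dz":0.1,"twist":0},{"dx":0,"dy":0,"dz":0.1,"twist":0}]'; python3 -m pendant '[{"dx":0,"dy":0,"dz":0,"twist":0},{"dx":0,"dy":0,"dz":0,"twist":0},{"dx":0,"dy":0,"dz":0,"twist":0},{"dx":0,"dy":0,"dz":-3,"twist":0},{"dx":0,"dy":0,"dz":-7,"twist":0},{"dx":0,"dy":0,"dz":-13,"twist":0},{"dx":0,"dy":0,"dz":-13,"twist":0},{"dx":0,"dy":0,"dz":-13,"twist":0}]' 70;python3 go.py 0.5,0.15,0.12,105 0.428,-0.004,0.06,105.5 0.428,-0.004,-0.028,105.5
```

```text
time: 20.05
eef_pos: [0.5004, 0.3611, 0.0359]
tcp_rot: [0.7, 0.715, 0.0, 0.0]
contact_force: [-0.8, -1.0, 2.6]
opening: 0.297
finger_force: 39.7
time: 21.05
eef_pos: [0.4999, 0.3609, 0.1652]
tcp_rot: [0.7, 0.715, -0.0, 0.0]
contact_force: [0.3, -0.1, 0.5]
opening: 0.701
finger_force: 0.0
t 21.05 at [0.4999 0.3609 0.1652] yaw 91.2 open 0.701
{'dx': np.float64(-21.08), 'dy': np.float64(-0.44), 'dz': np.float64(4.52), 'twist': np.float64(-13.8)}
{'dx': np.float64(-36.33), 'dy': np.float64(-7.97), 'dz': np.float64(10.52), 'twist': np.float64(-14.3)}
{'dx': np.float64(-36.33), 'dy': np.float64(-7.96), 'dz': np.float64(19.32), 'twist': np.float64(-14.3)}
```

```bash
python3 -m pendant '[{"dx":-5,"dy":0,"dz":0,"twist":9},{"dx":-10,"dy":0,"dz":0,"twist":19},{"dx":-15,"dy":0,"dz":0,"twist":28},{"dx":-21,"dy":-0.4,"dz":2,"twist":38},{"dx":-25,"dy":-3,"dz":4,"twist":47},{"dx":-30,"dy":-5,"dz":6,"twist":57},{"dx":-36.3,"dy":-8,"dz":8,"twist":66},{"dx":-36.3,"dy":-8,"dz":9,"twist":75.4},{"dx":-36.3,"dy":-8,"dz":9,"twist":75.4},{"dx":-36.3,"dy":-8,"dz":9,"twist":75.4}]' 100;python3 -m pendant '[{"dx":0,"dy":0,"dz":0,"twist":0},{"dx":0,"dy":0,"dz":0,"twist":0}]'; python3 go.py 0.428,-0.004,-0.028,15.8;  python3 - <<'E'
from h import *
from plant import ctrl
r=ctrl.read_camera("top");H=hsv(r);C=cloud(r)
print("pad in tray",seg(r,H[...,2]<110,(172,180,224,235),.02))
q=(abs(C[...,0]-.5)<.04)&(abs(C[...,1]-.363)<.04)&(C[...,2]>.085)&(C[...,2]<.125);print("handle",np.median(C[q],0).round(3),q.sum())
ims=[cv2.resize(r["img"][170:260,150:250],(400,360),interpolation=cv2.INTER_CUBIC),cv2.resize(ctrl.read_camera("scene")["img"][150:300,140:306],(400,360),interpolation=cv2.INTER_CUBIC)]
cv2.imwrite("pics/m.png",np.hstack(ims)[:,:,::-1])
E
```

```text
time: 22.3
eef_pos: [0.4276, -0.0031, 0.0749]
tcp_rot: [0.99, 0.139, -0.001, -0.0]
contact_force: [0.2, 0.4, -0.3]
opening: 1.001
finger_force: 0.0
time: 22.55
eef_pos: [0.4284, -0.0031, 0.0758]
tcp_rot: [0.99, 0.139, 0.0, 0.0]
contact_force: [0.2, -0.8, 0.1]
opening: 0.998
finger_force: 0.0
t 22.55 at [ 0.4284 -0.0031  0.0758] yaw 15.9 open 0.998
{'dx': np.float64(-0.07), 'dy': np.float64(0.07), 'dz': np.float64(10.38), 'twist': np.float64(0.1)}
pad in tray (array([502., 363.]), array([55., 86.]), 1.6)
handle [0.501 0.358 0.103] 68
```

View pics/m.png

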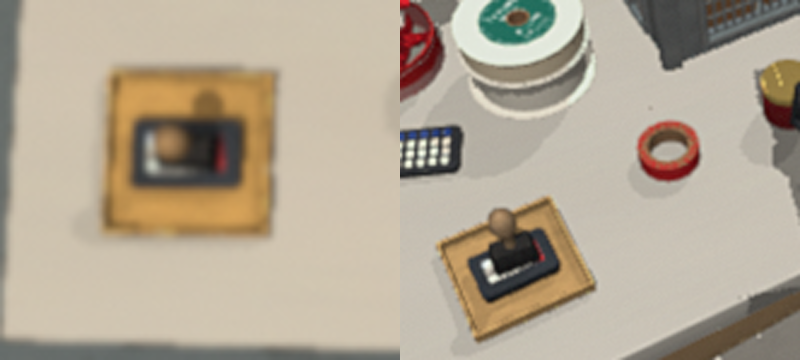

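The stamp stands upright on the pad. In the top view the foot spans columns 155–220 and the pad 133–243, so it's close to the middle. Next, the tags.

```bash
python3 -m pendant '[{"dx":0,"dy":0,"dz":4,"twist":0},{"dx":0,"dy":0,"dz":7,"twist":0},{"dx":-0.1,"dy":0.1,"dz":9,"twist":0},{"dx":-0.1,"dy":0.1,"dz":10.3,"twist":0},{"dx":-0.1,"dy":0.1,"dz":10.3,"twist":0},{"dx":-0.1,"dy":0.1,"dz":10.3,"twist":0},{"dx":-0.1,"dy":0.1,"dz":10.3,"twist":0}]'; python3 -m pendant '[{"dx":0,"dy":0,"dz":0,"twist":0},{"dx":0,"dy":0,"dz":0,"twist":0},{"dx":0,"dy":0,"dz":0,"twist":0},{"dx":0,"dy":0,"dz":0,"twist":0}]' 40 40; python3 go.py 0.428,-0.004,0.06,15.8 0.427,-0.376,0.06,4.6
```

```text
time: 23.52
eef_pos: [0.4281, -0.0051, -0.0267]
tcp_rot: [0.99, 0.138, 0.001, 0.0]
contact_force: [0.1, 0.0, 0.2]
opening: 1.0
finger_force: 0.0
time: 24.02
eef_pos: [0.4277, -0.005, -0.027]
tcp_rot: [0.99, 0.138, 0.0, 0.0]
contact_force: [0.0, 0.2, 5.5]
opening: 0.632
finger_force: 42.6
t 24.025 at [ 0.4277 -0.005  -0.027 ] yaw 15.8 open 0.632
{'dx': np.float64(0.06), 'dy': np.float64(-0.09), 'dz': np.float64(-8.7), 'twist': np.float64(0.0)}
{'dx': np.float64(-10.18), 'dy': np.float64(35.68), 'dz': np.float64(-8.69), 'twist': np.float64(11.2)}
```

```bash
python3 -m pendant '[{"dx":0,"dy":0,"dz":-4,"twist":0},{"dx":0,"dy":0,"dz":-8.7,"twist":0},{"dx":-1,"dy":5,"dz":-8.7,"twist":2},{"dx":-2.6,"dy":10.5,"dz":-8.7,"twist":5},{"dx":-4.2,"dy":16,"dz":-8.7,"twist":8},{"dx":-6,"dy":22,"dz":-8.7,"twist":11.2},{"dx":-8,"dy":28,"dz":-8.7,"twist":11.2},{"dx":-9.5,"dy":33,"dz":-8.7,"twist":11.2},{"dx":-10.2,"dy":35.7,"dz":-8.7,"twist":11.2},{"dx":-10.2,"dy":35.7,"dz":-8.7,"twist":11.2}]'; python3 -m pendant '[{"dx":0,"dy":0,"dz":0,"twist":0},{"dx":0,"dy":0,"dz":0,"twist":0},{"dx":0,"dy":0,"dz":0,"twist":0}]'; python3 go.py 0.427,-0.376,-0.024,4.6
```

```text
time: 25.28
eef_pos: [0.4257, -0.3777, 0.0588]
tcp_rot: [0.999, 0.039, -0.0, -0.0]
contact_force: [-0.0, 0.7, -0.3]
opening: 0.629
finger_force: 42.7
time: 25.65
eef_pos: [0.4265, -0.3751, 0.0594]
tcp_rot: [0.999, 0.041, -0.0, -0.0]
contact_force: [0.6, -0.9, -0.6]
opening: 0.634
finger_force: 42.7
t 25.65 at [ 0.4265 -0.3751  0.0594] yaw 4.7 open 0.634
{'dx': np.float64(0.05), 'dy': np.float64(0.1), 'dz': np.float64(8.34), 'twist': np.float64(0.1)}
```

```bash
python3 -m pendant '[{"dx":0,"dy":0,"dz":4,"twist":0},{"dx":0,"dy":0.1,"dz":6.5,"twist":0},{"dx":0,"dy":0.1,"dz":7.8,"twist":0},{"dx":0,"dy":0.1,"dz":8.3,"twist":0},{"dx":0,"dy":0.1,"dz":8.3,"twist":0},{"dx":0,"dy":0.1,"dz":8.3,"twist":0},{"dx":0,"dy":0.1,"dz":8.3,"twist":0}]'; python3 -m pendant '[{"dx":0,"dy":0,"dz":0,"twist":0},{"dx":0,"dy":0,"dz":0,"twist":0},{"dx":0,"dy":0,"dz":0,"twist":0},{"dx":0,"dy":0,"dz":-3,"twist":0},{"dx":0,"dy":0,"dz":-7,"twist":0},{"dx":0,"dy":0,"dz":-10,"twist":0},{"dx":0,"dy":0,"dz":-10,"twist":0},{"dx":0,"dy":0,"dz":-10,"twist":0}]' 88
python3 - <<'E'
from h import *
from plant import ctrl
r=ctrl.read_camera("top");H=hsv(r);h,s,v=[H[...,i].astype(int) for i in range(3)]
print("rib",seg(r,((h<8)|(h>172))&(s>130)&(v>70),(335,220,370,255),.016))
E
python3 go.py 0.427,-0.139,0.06,4.6 0.427,-0.139,-0.027,4.6
```

```text
time: 26.52
eef_pos: [0.4268, -0.3776, -0.0229]
tcp_rot: [0.999, 0.04, 0.0, 0.001]
contact_force: [-1.3, -0.6, -0.5]
opening: 0.632
finger_force: 42.7
time: 27.52
eef_pos: [0.4258, -0.3765, 0.0753]
tcp_rot: [0.999, 0.04, -0.001, -0.001]
contact_force: [-0.5, -0.0, -0.9]
opening: 0.88
finger_force: 0.0
rib (array([ 425., -139.]), array([58., 58.]), 1.2)
t 27.575 at [ 0.4255 -0.3761  0.0746] yaw 4.6 open 0.88
{'dx': np.float64(2.06), 'dy': np.float64(-23.62), 'dz': np.float64(1.52), 'twist': np.float64(0.0)}
{'dx': np.float64(2.07), 'dy': np.float64(-23.6), 'dz': np.float64(10.22), 'twist': np.float64(0.0)}
```

```bash
python3 -m pendant '[{"dx":0.5,"dy":-6,"dz":0,"twist":0},{"dx":1,"dy":-12,"dz":0,"twist":0},{"dx":1.5,"dy":-18,"dz":0,"twist":0},{"dx":2,"dy":-23.6,"dz":1,"twist":0},{"dx":2,"dy":-23.6,"dz":1.5,"twist":0},{"dx":2,"dy":-23.6,"dz":1.5,"twist":0},{"dx":2,"dy":-23.6,"dz":1.5,"twist":0}]' 100; python3 go.py 0.425,-0.139,-0.028,4.6
```

```text
time: 28.45
eef_pos: [0.4275, -0.1415, 0.0613]
tcp_rot: [0.999, 0.039, -0.0, 0.0]
contact_force: [-0.3, 0.1, 0.3]
opening: 0.999
finger_force: 0.0
t 28.45 at [ 0.4275 -0.1415  0.0613] yaw 4.5 open 0.999
{'dx': np.float64(-0.23), 'dy': np.float64(-0.27), 'dz': np.float64(8.93), 'twist': np.float64(-0.1)}
```

```bash
python3 -m pendant '[{"dx":0,"dy":0,"dz":4,"twist":0},{"dx":0,"dy":0,"dz":7,"twist":0},{"dx":0,"dy":0,"dz":8.5,"twist":0},{"dx":0,"dy":0,"dz":8.8,"twist":0},{"dx":0,"dy":0,"dz":8.8,"twist":0},{"dx":0,"dy":0,"dz":8.8,"twist":0}]'; python3 go.py 0.425,-0.139,-0.028,4.6
```

```text
time: 29.2
eef_pos: [0.4283, -0.141, -0.0255]
tcp_rot: [0.999, 0.04, 0.001, 0.001]
contact_force: [0.0, 0.6, -0.2]
opening: 1.002
finger_force: 0.0
t 29.2 at [ 0.4283 -0.141  -0.0255] yaw 4.6 open 1.002
{'dx': np.float64(-0.32), 'dy': np.float64(-0.23), 'dz': np.float64(0.25), 'twist': np.float64(0.0)}
```

```bash
python3 -m pendant '[{"dx":-0.3,"dy":-0.2,"dz":0.2,"twist":0},{"dx":-0.3,"dy":-0.2,"dz":0.2,"twist":0},{"dx":-0.3,"dy":-0.2,"dz":0.2,"twist":0}]'; python3 -m pendant '[{"dx":0,"dy":0,"dz":0,"twist":0},{"dx":0,"dy":0,"dz":0,"twist":0},{"dx":0,"dy":0,"dz":0,"twist":0},{"dx":0,"dy":0,"dz":0,"twist":0}]' 45 40; python3 go.py 0.425,-0.139,0.06,4.6 0.539,-0.367,0.06,4.6
```

```text
time: 29.58
eef_pos: [0.4242, -0.1385, -0.0285]
tcp_rot: [0.999, 0.04, 0.0, 0.0]
contact_force: [0.1, -0.9, 0.5]
opening: 0.999
finger_force: 0.0
time: 30.08
eef_pos: [0.4247, -0.1388, -0.0281]
tcp_rot: [0.999, 0.04, 0.0, 0.0]
contact_force: [-0.8, 0.7, 5.2]
opening: 0.677
finger_force: 43.0
t 30.075 at [ 0.4247 -0.1388 -0.0281] yaw 4.6 open 0.677
{'dx': np.float64(0.04), 'dy': np.float64(0.02), 'dz': np.float64(-8.81), 'twist': np.float64(0.0)}
{'dx': np.float64(9.57), 'dy': np.float64(23.67), 'dz': np.float64(-8.79), 'twist': np.float64(0.0)}
```

```bash
python3 -m pendant '[{"dx":0,"dy":0,"dz":-4,"twist":0},{"dx":0,"dy":0,"dz":-8.8,"twist":0},{"dx":2,"dy":5,"dz":-8.8,"twist":0},{"dx":4,"dy":10,"dz":-8.8,"twist":0},{"dx":6,"dy":15,"dz":-8.8,"twist":0},{"dx":8,"dy":20,"dz":-8.8,"twist":0},{"dx":9.6,"dy":23.7,"dz":-8.8,"twist":0},{"dx":9.6,"dy":23.7,"dz":-8.8,"twist":0},{"dx":9.6,"dy":23.7,"dz":-8.8,"twist":0},{"dx":9.6,"dy":23.7,"dz":-8.8,"twist":0}]'; python3 go.py 0.539,-0.367,-0.024,4.6
```

```text
time: 31.32
eef_pos: [0.5382, -0.3655, 0.0588]
tcp_rot: [0.999, 0.041, -0.001, -0.001]
contact_force: [-0.0, 0.2, -0.9]
opening: 0.684
finger_force: 43.1
t 31.325 at [ 0.5382 -0.3655  0.0588] yaw 4.7 open 0.684
{'dx': np.float64(0.07), 'dy': np.float64(0.16), 'dz': np.float64(8.28), 'twist': np.float64(0.1)}
```

```bash
python3 -m pendant '[{"dx":0,"dy":0,"dz":4,"twist":0},{"dx":0,"dy":0.1,"dz":6.5,"twist":0},{"dx":0,"dy":0.1,"dz":7.8,"twist":0},{"dx":0,"dy":0.1,"dz":8.3,"twist":0},{"dx":0,"dy":0.1,"dz":8.3,"twist":0},{"dx":0,"dy":0.1,"dz":8.3,"twist":0},{"dx":0,"dy":0.1,"dz":8.3,"twist":0}]'; python3 -m pendant '[{"dx":0,"dy":0,"dz":0,"twist":0},{"dx":0,"dy":0,"dz":0,"twist":0},{"dx":0,"dy":0,"dz":0,"twist":0},{"dx":0,"dy":0,"dz":-3,"twist":0},{"dx":0,"dy":0,"dz":-8,"twist":0},{"dx":0,"dy":0,"dz":-14,"twist":0},{"dx":0,"dy":0,"dz":-20,"twist":0},{"dx":0,"dy":0,"dz":-20,"twist":0}]' 88; python3 -m pendant '[{"dx":0,"dy":-6,"dz":0,"twist":0},{"dx":0,"dy":-12,"dz":0,"twist":0},{"dx":0,"dy":-18,"dz":0,"twist":0},{"dx":0,"dy":-24,"dz":0,"twist":0},{"dx":0,"dy":-30,"dz":0,"twist":0},{"dx":0,"dy":-36,"dz":0,"twist":0},{"dx":0,"dy":-36,"dz":0,"twist":0},{"dx":0,"dy":-36,"dz":0,"twist":0}]'
python3 - <<'E'
from h import *
from plant import ctrl
r=ctrl.read_camera("top");H=hsv(r);h,s,v=[H[...,i].astype(int) for i in range(3)]
red=((h<8)|(h>172))&(s>130)&(v>70)
print("ob",seg(r,((h>8)&(h<25)&(s>100)),(395,175,460,265),.016));print("rib",seg(r,red,(400,180,450,220),.019))
print("tag",seg(r,((s<85)&(v>60))|(red),(408,222,445,256),.019))
print("tape",seg(r,red|((h<15)&(s>110)),(245,172,282,208),.025),"tin",seg(r,(s>110)&(h>15)&(h<40),(295,172,330,208),.057))
cv2.imwrite("pics/n.png",cv2.resize(r["img"][165:275,180:460],(784,308),interpolation=cv2.INTER_CUBIC)[:,:,::-1])
E
```

```text
time: 32.2
eef_pos: [0.5396, -0.3686, -0.0226]
tcp_rot: [0.999, 0.04, 0.001, 0.001]
contact_force: [-0.3, 0.0, 0.5]
opening: 0.678
finger_force: 43.1
time: 33.2
eef_pos: [0.5421, -0.3709, 0.1847]
tcp_rot: [0.999, 0.04, 0.005, 0.005]
contact_force: [-0.9, 0.2, -0.1]
opening: 0.88
finger_force: 0.0
time: 34.2
eef_pos: [0.5097, -0.0093, 0.1756]
tcp_rot: [0.999, 0.041, -0.001, 0.0]
contact_force: [-0.1, -1.1, -0.6]
opening: 0.878
finger_force: 0.0
ob (array([ 475., -372.]), array([225., 130.]), 4.6)
rib (array([ 539., -368.]), array([55., 58.]), 1.7)
tag (array([ 424., -378.]), array([90., 58.]), 6.0)Traceback (most recent call last):
  File "<stdin>", line 7, in <module>
  File "h.py", line 11, in seg
    c=max(cv2.findContours(m,cv2.RETR_EXTERNAL,cv2.CHAIN_APPROX_NONE)[0],key=cv2.contourArea).reshape(-1,2)
      ~~~^^^^^^^^^^^^^^^^^^^^^^^^^^^^^^^^^^^^^^^^^^^^^^^^^^^^^^^^^^^^^^^^^^^^^^^^^^^^^^^^^^^^
ValueError: max() iterable argument is empty
```

Tags (424, -378) and ribbon (539, -368) are within 3 mm of target. One last look before handing in.

Run:
```python
from h import *
from plant import ctrl
a=ctrl.read_camera("top")["img"][165:275,160:460];b=ctrl.read_camera("scene")["img"][130:310,140:480]
cv2.imwrite("pics/n.png",np.vstack([cv2.resize(a,(600,220),interpolation=cv2.INTER_CUBIC),cv2.resize(b,(600,318),interpolation=cv2.INTER_CUBIC)])[:,:,::-1])
s=ctrl.get_state();print(s["time"],s["dq"].round(3))
```

```text
34.35 [-0.006 -0.002 -0.003 -0.     0.     0.001]
```

View pics/n.png

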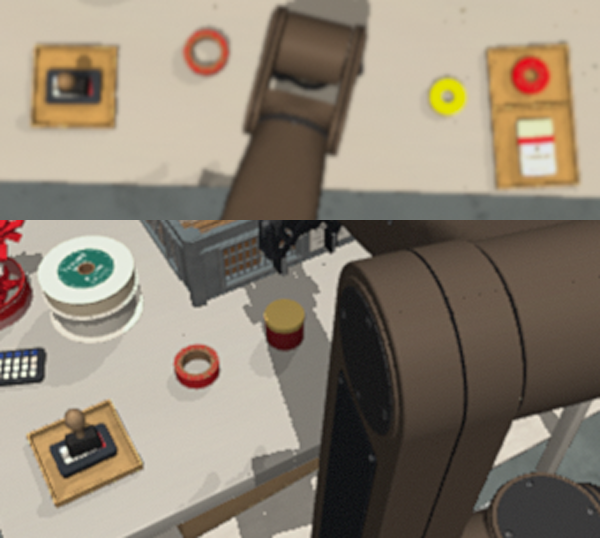

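Everything is in place: stamp on pad at (75,85), ribbon at (530,75), tags at (536,145), tape and tin where they stood, and the gripper clear of everything.

```bash
python3 -c "
from plant import ctrl;print(ctrl.sign_off())"
```

```text
the job is handed in; nothing more can be done
None
```

Both kits are made up and handed in at about 34 s of robot time, and no verdict came back: in the last pictures pad, tags and ribbon were within about 3 mm of their compartment middles, the stamp was upright about 5 mm off the pad's centre, and the tape roll and tin looked unmoved.

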